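# Put the stacked lids back on their pans

## Task

The washed lids of the four enamel pans stand in one stack on the hob, the largest at the bottom. Take the stack apart and put each lid on the open pan of its own colour and size, so that it sits level and fully home in the pan's mouth. Set the lids down rather than dropping them, and leave the pans, the pepper mill and the salt shaker standing where they are.

Things in the scene. Friction and masses are not known exactly. Their poses are not given: they have to be found in the camera images.
- lid_red_knob (a point): Brick-red enamel lid, 164 mm wide, round black knob on top. Origin: on its axis (z up), middle of the knob head, which is 26 mm wide and 14 mm high. Below the origin: flat top 14 mm, underside of the rim 28 mm, foot of the 136 mm wide collar that enters the pan 42 mm. In the stack each lid stands on the flat top of the next larger one, over its knob, and lifts straight off.
- lid_mustard_knob (a point): Mustard-yellow enamel lid, 144 mm wide, round black knob on top. Origin: on its axis (z up), middle of the knob head, which is 26 mm wide and 14 mm high. Below the origin: flat top 14 mm, underside of the rim 28 mm, foot of the 116 mm wide collar that enters the pan 42 mm. Stands 28 mm above the next larger lid in the stack.
- lid_green_knob (a point): Dark green enamel lid, 124 mm wide, round black knob on top. Origin: on its axis (z up), middle of the knob head, which is 26 mm wide and 14 mm high. Below the origin: flat top 14 mm, underside of the rim 28 mm, foot of the 96 mm wide collar that enters the pan 42 mm. Stands 28 mm above the next larger lid in the stack.
- lid_blue_knob (a point): Blue enamel lid, 104 mm wide, round black knob on top. Origin: on its axis (z up), middle of the knob head, which is 26 mm wide and 14 mm high. Below the origin: flat top 14 mm, underside of the rim 28 mm, foot of the 76 mm wide collar that enters the pan 42 mm. Top of the stack.
- pan_red_mouth (a point): Open round brick-red enamel pan, 75 mm high, cream inside, with two loop ears. Origin: centre of its mouth, level with the top of its rim; z up, x towards one ear. Mouth 148 mm inside, rim 161 mm over all, 206 mm over the ears. It stands loose on the hob. With its lid home the underside of the lid's rim lies on the pan's rim.
- pan_mustard_mouth (a point): Open round mustard-yellow enamel pan, 70 mm high, cream inside, with two loop ears. Origin: centre of its mouth, level with the top of its rim; z up, x towards one ear. Mouth 128 mm inside, rim 141 mm over all, 186 mm over the ears. It stands loose on the hob. With its lid home the underside of the lid's rim lies on the pan's rim.
- pan_green_mouth (a point): Open round dark green enamel pan, 64 mm high, cream inside, with two loop ears. Origin: centre of its mouth, level with the top of its rim; z up, x towards one ear. Mouth 108 mm inside, rim 121 mm over all, 166 mm over the ears. It stands loose on the hob. With its lid home the underside of the lid's rim lies on the pan's rim.
- pan_blue_mouth (a point): Open round blue enamel pan, 58 mm high, cream inside, with two loop ears. Origin: centre of its mouth, level with the top of its rim; z up, x towards one ear. Mouth 88 mm inside, rim 101 mm over all, 146 mm over the ears. It stands loose on the hob. With its lid home the underside of the lid's rim lies on the pan's rim.
- pepper_mill_mid (a point): Bystander: brown wooden pepper mill, 58 mm wide, 150 mm high, standing behind the pans on the left. Origin: on its axis, half-way up. (A white kettle, 256 mm high, stands well behind the pans on the right.)
- salt_shaker_mid (a point): Bystander: glass salt shaker, 44 mm wide, 90 mm high, standing left of the pepper mill. Origin: on its axis, half-way up.

How it is judged (in metres and radians):
At the end, for the whole second after the job is handed in: Each of the four lids lies on the pan of its own colour: axes within 9 mm of each other, the lid's rim down on the pan's rim (within 4 mm), the lid tilted by less than 0.08 rad and its pan standing level; lids and pans at rest (horizontal distance between lid_red_knob and pan_red_mouth below 0.009 m and z of lid_red_knob in the frame of pan_red_mouth between 0.024 and 0.032 m and angle between each of lid_red_knob, lid_mustard_knob, lid_green_knob, lid_blue_knob's own z axis and vertical below 0.08 rad and angle between each of pan_red_mouth, pan_mustard_mouth, pan_green_mouth, pan_blue_mouth's own z axis and vertical below 0.05 rad and linear speed of each of lid_red, pan_red, lid_mustard, pan_mustard, lid_green, pan_green, lid_blue, pan_blue below 0.02 m/s and horizontal distance between lid_mustard_knob and pan_mustard_mouth below 0.009 m and z of lid_mustard_knob in the frame of pan_mustard_mouth between 0.024 and 0.032 m and horizontal distance between lid_green_knob and pan_green_mouth below 0.009 m and z of lid_green_knob in the frame of pan_green_mouth between 0.024 and 0.032 m and horizontal distance between lid_blue_knob and pan_blue_mouth below 0.009 m and z of lid_blue_knob in the frame of pan_blue_mouth between 0.024 and 0.032 m); the robot touches nothing.
It fails at once if a pan is pushed more than 30 mm from where it stood (distance of any of pan_red_mouth, pan_mustard_mouth, pan_green_mouth, pan_blue_mouth from where it was at the start of the episode above 0.03 m).
It fails at once if a lid is dropped: it falls freely, touching nothing, at more than 0.6 m/s ((contact force between anything else and lid_red below 0.02 N and linear speed of lid_red above 0.6 m/s) or (contact force between anything else and lid_mustard below 0.02 N and linear speed of lid_mustard above 0.6 m/s) or (contact force between anything else and lid_green below 0.02 N and linear speed of lid_green above 0.6 m/s) or (contact force between anything else and lid_blue below 0.02 N and linear speed of lid_blue above 0.6 m/s)).
It fails at once if the pepper mill or the salt shaker is pushed more than 25 mm or knocked over (distance of any of pepper_mill_mid, salt_shaker_mid from where it was at the start of the episode above 0.025 m).
It also fails if it takes over 115 s, if anything falls off the work surface, if the arm or the gripper's body presses on something with over 40 N, if the wrist force passes 120 N, or if a joint passes its speed limit or range.

## Robot

A 7-joint arm with a two-finger parallel gripper is mounted at the origin on a cart in front of the work surface, level with it; the furniture and walls round the work are solid. World frame = base frame: x ahead of the robot, y to its left, z up, the work surface at z = 0. Lengths are in mm, angles in degrees, forces in N, time in s.
With the tool pointing down it reaches from about 400 to 875 mm from the base axis. Payload 4.4 kg.
Tool frame: the origin (TCP) lies between the finger pads; the fingertips stand 11 mm ahead of it and the grasp point (between the pads) lies 8 mm behind it (ctrl.finger_overhang is the distance from the TCP to the fingertips, in mm); z points along the fingers, y is the line along which they close (so a half turn about z gives the same grasp; the last joint's range is limited). The gripper opens to 85 mm and grips with 20 to 120 N. Pads are 22 mm wide; open, the fingers measure 114 mm over their backs; the gripper's body (76 mm by 85 mm) begins 54 mm behind the grasp point. The pads swing forward as they close: fully open they stand 13 mm farther back than shut.
Start: joints at [67.678, 36.005, 2.206, 86.941, -1.547, 57.084, -1.146], TCP at [206.839, -616.227, 242.313] pointing down, gripper open.
Joint ranges: [-175.42, 175.42], [-21.48, 121.26], [-71.46, 75.88], [10.55, 141.38], [-63.04, 243.04], [13.31, 113.54], [-168.57, 168.57]. Speed limits (degrees/s): [147.25, 147.25, 180, 180, 180, 180, 180].

## Interface

Orientations are given as a 3x3 rotation matrix whose columns are the frame's x, y, z axes.
In Python, from bench import ctrl gives the robot as it stands.
- The arm moves only by the tool apply_moves, never from a script. Its argument "plan" is a list of rows, each a list of 7 numbers: the finger opening in m, from 0 to 0.0854, then the shift along the world's x, y, z in m, then the turn, a rotation vector about the world's x, y, z in rad. In form: [[grip, dx, dy, dz, rx, ry, rz], ...]. A call has 1 to 8 rows; each row shifts and turns the commanded pose from where the row before left it; what a row does not reach is not made up. A row lasts 1/12 s, in which the tool goes at most 41.7 mm and 7.16 degrees, less where a joint would pass 70% of its speed; a pose out of reach is approached as far as the arm can. A call is refused whole if a number of a shift passes 0.0417 or a number of a turn 0.125, either way. A call with a gripper value outside its range is refused whole. The fingers move at their own pace and stop on an object; "squeeze" is the grip in N (left out, the last holds). Time passes only in rows, so rows that do not move let the fingers close. It gives the time, the measured TCP pose, the force, the opening and the grip force at its end, in the units of the state.
- ctrl.read_state(): the state, without advancing time (a new reading comes with each control period).
- ctrl.camera(name): name is "scene" or "top" or "wrist"; returns a dict with "pixels" (400x640x3 uint8, red, green, blue), "depth" (400x640 float32, mm along the optical axis (not along the pixel's ray), 0 where there is no reading), "vertical_fov" (degrees; the focal length in pixels is half the picture's height over the tangent of half this angle, whatever the lens; pixels are square), "cx", "cy" (the principal point, pixels), "world_from_camera" (4x4, takes a point from camera to world coordinates); the wrist camera has in their place "mount" (4x4, takes a point from camera to tool coordinates, whose origin is the TCP and whose axes are the flange's). Camera axes: x right, y up, looking along -z (the intrinsics and any distortion apply to the point x, -y, -z); pixel columns grow to the right and rows downward; lengths in mm; the calibration is good to about 2 mm. A picture is of the moment at which its call begins: read the wrist's pose just before it.
- ctrl.hand_in(): hands the job in; it is judged then, once.
The state is a dict: "time_s": time; "qpos": joint angles; "joint_vel": joint speeds; "tau": joint torques, N m; "ee_pos": TCP position; "tcp_rot": TCP orientation; "contact_force": force on the tool from outside, world axes, zero at the start; "wrist_torque": the same for the moment, N m; "width": finger opening in mm; "grip_force": force on a finger pad.
Only numpy, scipy, OpenCV 4.12 (cv2) and the standard library are available. Lean on these libraries where they do the work, as an engineer would, in place of code of your own. Each camera call takes 0.05 s, during which the arm holds its last target. There are 200 camera calls.

## Working session

There is one attempt and no reset: what is moved stays moved. The work goes in short steps, Python scripts to look and compute and a tool call to move; the robot and the scene stay as the last step left them, time stands still between calls to the robot, and variables do not carry over. Pictures are saved under pics/ and viewed, at most 14 in all, crops included, and the job is handed in when it is done.

Besides the shell and the picture viewer there is one more tool, called after "Request:" as name(argument=value, ...) on one line, values as JSON. apply_moves: Moves the arm, as the interface text tells. Its arguments: {"type":"object","properties":{"plan":{"type":"array"},"squeeze":{"type":"number"}},"required":["plan"]}

```bash
mkdir -p pics; ls
cat > h.py <<'E'
import numpy as np, cv2
from bench import ctrl
def snap(n,f):
    s=ctrl.read_state(); c=ctrl.camera(n); cv2.imwrite('pics/'+f,c['pixels'][:,:,::-1]); np.savez('/tmp/'+f,**{k:v for k,v in c.items()}); return s,c
def cloud(c,T=None):
    if T is None: T=np.array(c['world_from_camera'])
    h,w=c['depth'].shape; f=h/2/np.tan(np.radians(c['vertical_fov'])/2)
    u,v=np.meshgrid(np.arange(w),np.arange(h)); d=c['depth'].astype(float)
    P=np.stack([(u-c['cx'])*d/f,-(v-c['cy'])*d/f,-d,np.ones_like(d)],-1)
    W=(P@T.T)[...,:3]; W[d==0]=np.nan; return W
E
python3 - <<'E'
from h import *
for n in('top','scene'):
    s,c=snap(n,n+'1.png'); print({k:v for k,v in c.items() if k not in('pixels','depth')})
print(s)
E
```

```text
pics
{'vertical_fov': 46.07455433594539, 'cx': 316.1223001455745, 'cy': 197.72791222550575, 'world_from_camera': array([[-6.16565729e-03,  9.86422878e-01, -1.64109388e-01,
         4.76656963e+02],
       [-9.99886586e-01, -8.33650362e-03, -1.25426090e-02,
        -1.91705469e+01],
       [-1.37404149e-02,  1.64013442e-01,  9.86362404e-01,
         1.32391117e+03],
       [ 0.00000000e+00,  0.00000000e+00,  0.00000000e+00,
         1.00000000e+00]])}
{'vertical_fov': 49.61756555927709, 'cx': 316.9039072196808, 'cy': 200.388812783542, 'world_from_camera': array([[-7.71239767e-01,  4.00051673e-01, -4.95124107e-01,
         6.83400134e+01],
       [-6.36330659e-01, -4.64368803e-01,  6.15990996e-01,
         6.75142396e+02],
       [ 1.65080399e-02,  7.90139401e-01,  6.12704832e-01,
         8.27461905e+02],
       [ 0.00000000e+00,  0.00000000e+00,  0.00000000e+00,
         1.00000000e+00]])}
{'time_s': 0.05, 'qpos': array([67.67780155, 36.05796572,  2.20475727, 86.99535982, -1.54569857,
       57.08436441, -1.14623126]), 'joint_vel': array([ 0.04787976, -0.02207397,  0.05002204, -0.0223566 , -0.0083661 ,
       -0.05260771, -0.00645446]), 'tau': array([ 3.54605560e-03, -5.65052998e+01,  1.23210881e+00, -1.94194901e+01,
        1.12765856e-02,  5.41205911e-03,  5.03269874e-06]), 'ee_pos': array([ 206.6189848 , -615.6538392 ,  241.40410202]), 'tcp_rot': array([[ 9.48042145e-01,  3.18144078e-01, -6.60984909e-04],
       [ 3.18144758e-01, -9.48040505e-01,  1.76454852e-03],
       [-6.52598049e-05, -1.88315525e-03, -9.99998225e-01]]), 'contact_force': array([0.42916247, 0.06490203, 0.03897168]), 'wrist_torque': array([ 0.0156785 ,  0.01599474, -0.02009841]), 'grip_force': 0.0, 'width': 85.47972332449275}
```

View pics/top1.png

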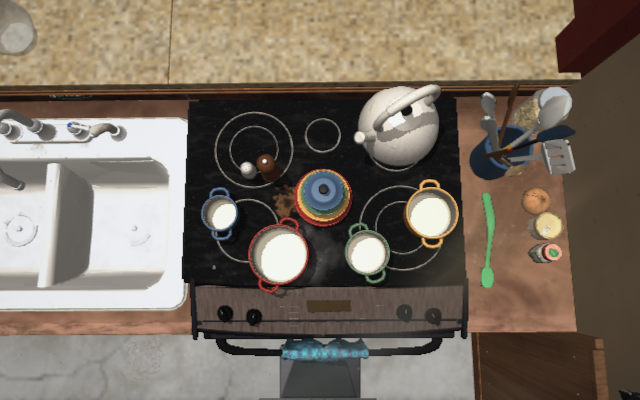

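View pics/scene1.png

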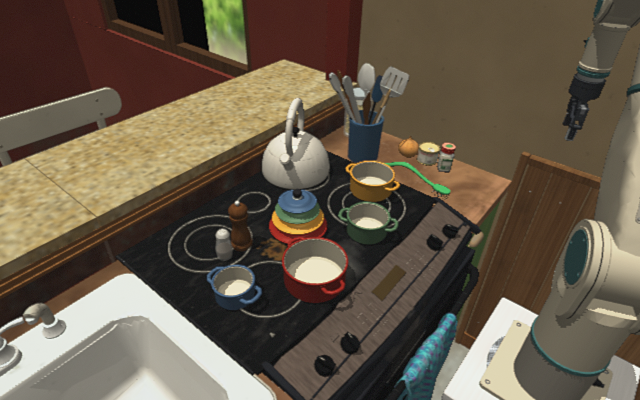

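The top view shows the blue pan at about (220,214), red (279,255), green (367,254) and mustard (431,213). The stack is at (322,190), the mill at (266,163), the salt at (248,170) and the kettle at (400,125). The scene view agrees. Next I fit the rims and knob from depth.

```bash
cat >> h.py <<'E'
from scipy.optimize import least_squares
H=dict(red=75,mustard=70,green=64,blue=58); RIM=dict(red=80.5,mustard=70.5,green=60.5,blue=50.5)
def circ(p,w=None):
    r=least_squares(lambda q:np.hypot(p[:,0]-q[0],p[:,1]-q[1])-q[2],[*p.mean(0),60],loss='soft_l1',f_scale=1.5); return r.x,np.sqrt(np.mean(r.fun**2))
E
cat > m.py <<'E'
from h import *
C={}
for n in('top','scene'):
    c=dict(np.load('/tmp/'+n+'1.png.npz')); W=cloud(c,c['world_from_camera']); C[n]=(c,W)
c,W=C['top']
g={'blue':(220,214),'red':(279,255),'green':(367,254),'mustard':(431,213)}
print('hob z',[W[270,220],W[110,215]])
for n in C:
  c,W=C[n]
  for k,(u,v) in g.items():
    w0=C['top'][1][v,u]; 
    dd=np.hypot(W[...,0]-w0[0],W[...,1]-w0[1]); m=(dd<RIM[k]+14)&(abs(W[...,2]-H[k])<5)
    p=W[m]; (x,y,r),e=circ(p[:,:2]); 
    for _ in range(2):
      rr=np.hypot(p[:,0]-x,p[:,1]-y); p=p[rr<RIM[k]+3]; (x,y,r),e=circ(p[:,:2])
    print(n,k,len(p),np.round([x,y,r,e,np.median(p[:,2])],1),'mid r expect',RIM[k]-3.2)
  w0=C['top'][1][192,322]; dd=np.hypot(W[...,0]-w0[0],W[...,1]-w0[1])
  for lo,hi in((130,150),(108,116),(80,88),(52,60),(24,32)):
    p=W[(dd<100)&(W[...,2]>lo)&(W[...,2]<hi)]
    if len(p)>5: q,e=circ(p[:,:2]); print(n,'stack',lo,hi,len(p),np.round(q,1),round(e,1),np.round(np.nanmean(p,0),1),np.round(p[:,2].max(),1))
  for nm,(u,v) in dict(mill=(266,163),salt=(248,170)).items():
    print(nm,np.round(C['top'][1][v,u]))
W=C['top'][1];kt=W[80:180,345:445].reshape(-1,3);kt=kt[(kt[:,2]>20)];print('kettle',np.nanmin(kt,0),np.nanmax(kt,0))
E
python3 m.py
```

```text
hob z [array([4.94752899e+02, 2.67134587e+02, 1.58722317e-01]), array([960.75880643, 293.88975388,   3.88049922])]
top blue 239 [648.8 260.   46.9   1.9  58.4] mid r expect 47.3
top red 418 [535.7  97.3  76.8   1.8  75.4] mid r expect 77.3
top green 297 [ 539.3 -138.4   56.9    1.8   64.9] mid r expect 57.3
top mustard 377 [ 643.7 -313.4   66.8    2.    70.6] mid r expect 67.3
top stack 130 150 79 [699.3 -22.9   9. ] 3.1 [699.2 -22.9 134.4] 140.2
top stack 108 116 516 [699.4 -22.9  29.5] 7.7 [697.6 -23.6 112.1] 115.9
top stack 80 88 24 [703.  -23.6  55.5] 2.6 [667.3 -16.3  81.3] 84.7
top stack 52 60 27 [703.3 -23.1  66.8] 11.7 [654.6 -11.5  53.7] 59.9
top stack 24 32 28 [701.4 -21.9  75.8] 3.4 [653.8   6.   25.4] 29.2
mill [767. 125. 136.]
salt [760. 180.  86.]
scene blue 299 [646.6 264.6  47.1   1.9  56.6] mid r expect 47.3
scene red 427 [533.3 101.9  77.    1.8  73.6] mid r expect 77.3
scene green 231 [ 537.3 -133.8   57.     2.1   62.3] mid r expect 57.3
scene mustard 186 [ 642.  -309.3   66.5    2.2   67.9] mid r expect 67.3
scene stack 130 150 39 [698.2 -19.1   8.5] 2.7 [697.5 -17.7 133. ] 136.7
scene stack 108 116 262 [698.9 -19.4  26.6] 7.9 [692.9 -12.3 110.9] 115.3
scene stack 80 88 117 [702.2 -23.7  47.2] 3.8 [674.4   4.3  82.5] 86.8
scene stack 52 60 131 [701.6 -24.3  58.2] 5.9 [667.1  11.7  54.4] 59.9
scene stack 24 32 133 [702.2 -24.6  69.5] 3.5 [662.6  19.7  26.4] 31.6
mill [767. 125. 136.]
salt [760. 180.  86.]
kettle [ 735.46831975 -360.5466692    20.06510374] [991.68298542 -82.46499999 261.02663513]
```

Depths agree with the given sizes: rims at 58/75/65/70 mm, blue knob top about 133 mm and flat top 112 mm. The two cameras differ by about 4.5 mm in y, so I'll use the wrist camera to settle it. Moving towards the stack.

Request:
apply_moves(plan=[[0.085,0.02,0.024,0.002,0,0,0],[0.085,0.02,0.024,0.002,0,0,0],[0.085,0.02,0.024,0.002,0,0,0],[0.085,0.02,0.024,0.002,0,0,0],[0.085,0.02,0.024,0.002,0,0,0],[0.085,0.02,0.024,0.002,0,0,0],[0.085,0.02,0.024,0.002,0,0,0],[0.085,0.02,0.024,0.002,0,0,0]])

```text
time_s: 0.77
ee_pos: [367.4, -422.7, 258.1]
tcp_rot: [[0.948, 0.318, -0.0], [0.318, -0.948, 0.001], [-0.0, -0.001, -1.0]]
contact_force: [0.5, 0.2, 0.2]
width: 85.0
grip_force: 0.0
```

Request:
apply_moves(plan=[[0.085,0.02,0.024,0.002,0,0,0],[0.085,0.02,0.024,0.002,0,0,0],[0.085,0.02,0.024,0.002,0,0,0],[0.085,0.02,0.024,0.002,0,0,0],[0.085,0.02,0.024,0.002,0,0,0],[0.085,0.02,0.024,0.002,0,0,0],[0.085,0.02,0.024,0.002,0,0,0],[0.085,0.02,0.024,0.002,0,0,0]])

```text
time_s: 1.43
ee_pos: [527.4, -230.8, 274.1]
tcp_rot: [[0.948, 0.318, -0.001], [0.318, -0.948, 0.0], [-0.001, -0.0, -1.0]]
contact_force: [-0.1, -1.1, 0.2]
width: 85.1
grip_force: 0.0
```

```bash
cat >> h.py <<'E'
def wrist(f):
    s,c=snap('wrist',f); T=np.eye(4); T[:3,:3]=s['tcp_rot']; T[:3,3]=s['ee_pos']; return s,c,cloud(c,T@np.array(c['mount']))
G=dict(blue=(648,262),red=(534.5,99.5),green=(538.5,-136),mustard=(643,-311.5))
def pans(W,G=G):
    for k,(x,y) in G.items():
        rr=np.hypot(W[...,0]-x,W[...,1]-y); m=(rr<RIM[k]+8)&(rr>RIM[k]-14)&(abs(W[...,2]-H[k])<5); p=W[m]
        if len(p)<40: continue
        q,e=circ(p[:,:2]); a=np.degrees(np.arctan2(p[:,1]-q[1],p[:,0]-q[0])); print(k,len(p),np.round([*q,e,np.median(p[:,2])],1),'arc',len(np.unique(a//10))*10)
def knob(W,x,y,z):
    rr=np.hypot(W[...,0]-x,W[...,1]-y); p=W[(rr<25)&(W[...,2]>z-1)&(W[...,2]<z+14)]; 
    if len(p)>5: q,e=circ(p[:,:2]); print('knob',len(p),np.round([*q,e],1),'mean',np.round(p.mean(0),1),'mid bbox',np.round((p.max(0)+p.min(0))/2,1),np.round(p[:,2].max(),1))
E
python3 - <<'E'
from h import *
s,c,W=wrist('w1.png'); print(np.round(c['mount'],2),ctrl.finger_overhang); pans(W); knob(W,699,-21,126)
E
```

```text
[[   0.      0.96    0.29   73.86]
 [   1.     -0.     -0.     -0.84]
 [  -0.      0.29   -0.96 -131.58]
 [   0.      0.      0.      1.  ]] 11.0
red 1510 [534.   98.7  76.2   1.7  74.2] arc 200
green 1888 [ 537.8 -135.6   56.6    1.8   63.4] arc 360
mustard 2646 [ 641.8 -309.7   66.5    1.8   69.3] arc 360
```

View pics/w1.png

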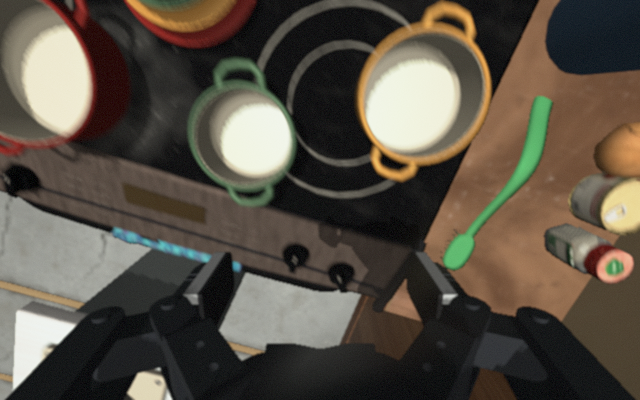

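The wrist view shows the green pan at about (243,140) and mustard at (425,95), with the gripper at the bottom. The wrist fits fall midway between the other two cameras, so I trust them. I'll close in on the stack for a look.

Request:
apply_moves(plan=[[0.06,0.015,0.026,-0.003,0,0,0],[0.06,0.015,0.026,-0.003,0,0,0],[0.06,0.015,0.026,-0.003,0,0,0],[0.06,0.015,0.026,-0.003,0,0,0],[0.06,0.015,0.026,-0.003,0,0,0],[0.06,0.015,0.026,-0.003,0,0,0],[0.06,0.015,0.026,-0.003,0,0,0],[0.06,0,0,0,0,0,0]])

```text
time_s: 2.15
ee_pos: [634.0, -41.6, 251.9]
tcp_rot: [[0.945, 0.327, 0.001], [0.327, -0.945, 0.006], [0.002, -0.005, -1.0]]
contact_force: [0.4, 1.2, -0.2]
width: 60.4
grip_force: 0.0
```

Run:
```python
from h import *
s,c,W=wrist('w2.png'); print(s['ee_pos']); pans(W); knob(W,699,-21,126)
```

```text
[633.95519567 -41.60905635 251.94924494]
blue 1946 [647.4 262.2  46.8   1.6  57. ] arc 360
red 2500 [534.9 100.4  76.5   1.7  74.4] arc 360
green 1124 [ 538.7 -134.3   56.8    1.7   63.6] arc 290
mustard 2238 [ 642.6 -308.6   66.8    1.7   69.5] arc 360
knob 811 [698.  -19.4   8.9   3.1] mean [698.2 -19.3 133.2] mid bbox [697.9 -19.3 131.7] 135.9
```

View pics/w2.png

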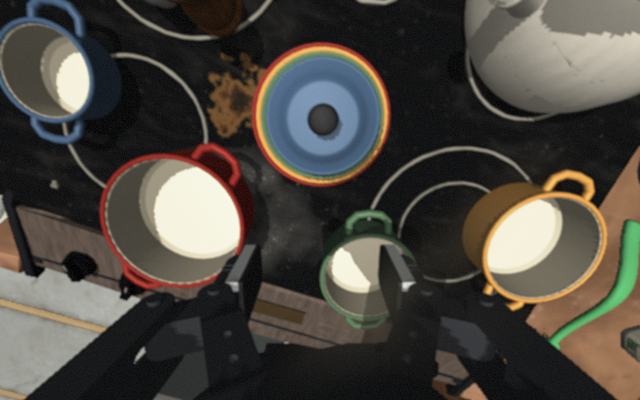

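The wrist view shows the stack centred at (322,118) with its knob at (322,119), all pans clear. Knob is at about (698.3,-20). Pans: red (534.6,100), green (538.3,-135), mustard (642.3,-309.8), blue (647.6,262).

Request:
apply_moves(plan=[[0.06,0.016,0.005,-0.005,0,0,0],[0.06,0.016,0.005,-0.005,0,0,0],[0.06,0.016,0.005,-0.005,0,0,0],[0.06,0.016,0.005,-0.005,0,0,0],[0.06,0,0,-0.02,0,0,0],[0.06,0,0,-0.02,0,0,0],[0.06,0,0,-0.02,0,0,0],[0.06,0,0,0,0,0,0]])

```text
time_s: 2.87
ee_pos: [692.2, -31.9, 168.6]
tcp_rot: [[0.948, 0.317, -0.009], [0.317, -0.948, -0.001], [-0.009, -0.002, -1.0]]
contact_force: [-1.3, -0.0, -1.3]
width: 59.9
grip_force: 0.0
```

Request:
apply_moves(plan=[[0.06,0.0025,0.01,-0.003,0,0,0],[0.06,0,0,-0.008,0,0,0],[0.06,0,0,-0.008,0,0,0],[0.06,0,0,-0.008,0,0,0],[0.06,0,0,-0.008,0,0,0],[0.06,0,0,0,0,0,0],[0.06,0,0,0,0,0,0],[0.06,0,0,0,0,0,0]])

```text
time_s: 3.53
ee_pos: [698.6, -20.5, 138.5]
tcp_rot: [[0.948, 0.318, 0.0], [0.318, -0.948, -0.0], [0.0, 0.0, -1.0]]
contact_force: [0.6, -0.3, 0.2]
width: 59.7
grip_force: 0.0
```

Run:
```python
from h import *
s,c,W=wrist('w3.png'); print(s['ee_pos'],s['qpos']); knob(W,698,-20,126)
s,c=snap('scene','s3.png'); cv2.imwrite('pics/s3c.png',cv2.resize(c['pixels'][120:260,220:380,::-1],None,fx=5,fy=4.2857*7/6,interpolation=cv2.INTER_CUBIC)[:600])
```

```text
[698.55304901 -20.46441341 138.51408499] [ -0.57606453  46.3554079   -0.09181684  83.45355528   0.09646714
  50.16438407 -72.16555343]
knob 1919 [700.3 -18.7   9.    3. ] mean [700.7 -18.6 132.8] mid bbox [699.2 -19.4 130.4] 135.8
```

View pics/w3.png

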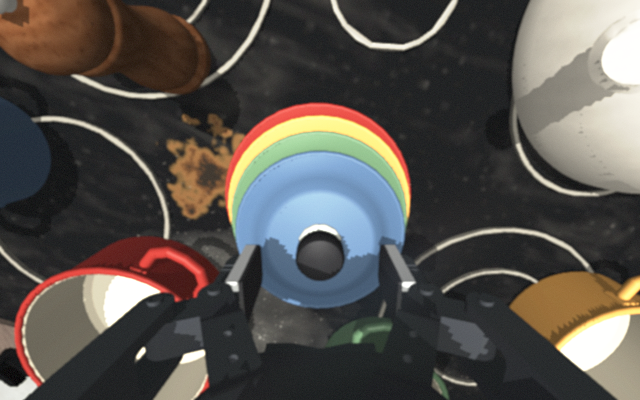

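View pics/s3c.png

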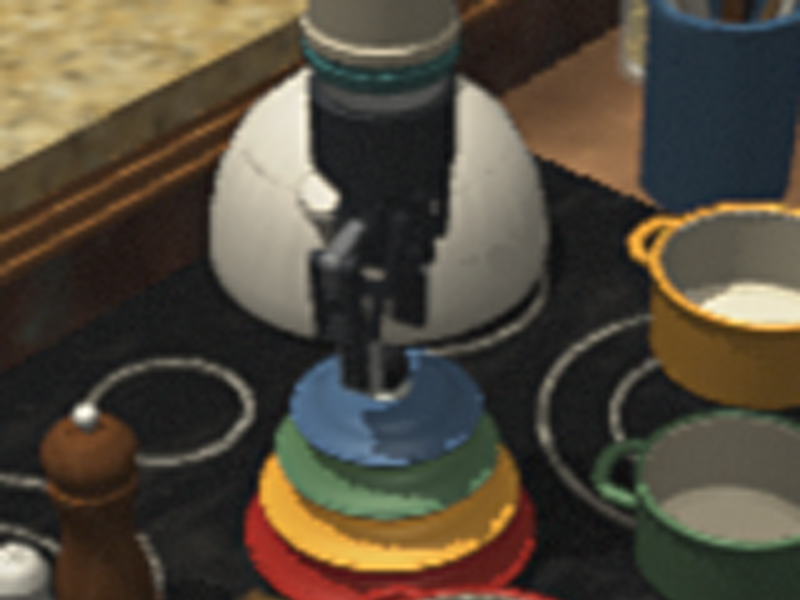

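The wrist view shows the knob at (320,252), centred between the fingers, and the scene crop shows the tool straight above the stack. Descending and closing.

Request:
apply_moves(plan=[[0.06,0,0.0005,-0.005,0,0,0],[0.06,0,0,-0.005,0,0,0],[0.06,0,0,-0.003,0,0,0],[0.06,0,0,0,0,0,0],[0.03,0,0,0,0,0,0],[0.015,0,0,0,0,0,0],[0.015,0,0,0,0,0,0],[0.015,0,0,0,0,0,0]], squeeze=50)

```text
time_s: 4.3
ee_pos: [698.7, -19.8, 125.8]
tcp_rot: [[0.948, 0.318, 0.001], [0.318, -0.948, -0.0], [0.001, 0.0, -1.0]]
contact_force: [-0.1, 0.2, 1.6]
width: 23.6
grip_force: 49.1
```

Request:
apply_moves(plan=[[0.015,0,0,0,0,0,0],[0.015,0,0,0,0,0,0],[0.015,0,0,0,0,0,0],[0.015,0,0,0,0,0,0]])

```text
time_s: 4.63
ee_pos: [698.7, -19.7, 125.7]
tcp_rot: [[0.948, 0.318, 0.001], [0.318, -0.948, -0.0], [0.001, 0.0, -1.0]]
contact_force: [0.8, 0.0, 2.0]
width: 24.0
grip_force: 49.3
```

Gripped at 24 mm. Lifting.

Request:
apply_moves(plan=[[0.015,0,0,0.005,0,0,0],[0.015,0,0,0.008,0,0,0],[0.015,0,0,0.01,0,0,0],[0.015,0,0,0.01,0,0,0],[0.015,0,0,0.015,0,0,0],[0.015,0,0,0.02,0,0,0],[0.015,0,0,0.02,0,0,0],[0.015,0,0,0.012,0,0,0]])

```text
time_s: 5.3
ee_pos: [699.5, -19.8, 228.8]
tcp_rot: [[0.948, 0.318, 0.004], [0.318, -0.948, -0.0], [0.004, 0.001, -1.0]]
contact_force: [0.4, 0.7, -0.6]
width: 23.9
grip_force: 49.1
```

Run:
```python
from h import *
s,c,W=wrist('w4.png'); print(s['ee_pos'],s['width'],s['contact_force'])
s,c2=snap('scene','s4.png')
im=np.vstack([c['pixels'][100:400,:,::-1],cv2.resize(c2['pixels'][60:270,160:480,::-1],(640,300))]); cv2.imwrite('pics/c4.png',im)
```

```text
[699.49116217 -19.78622293 228.77949062] 23.924056424391257 [ 0.42584102  0.72271021 -0.56266896]
```

View pics/c4.png

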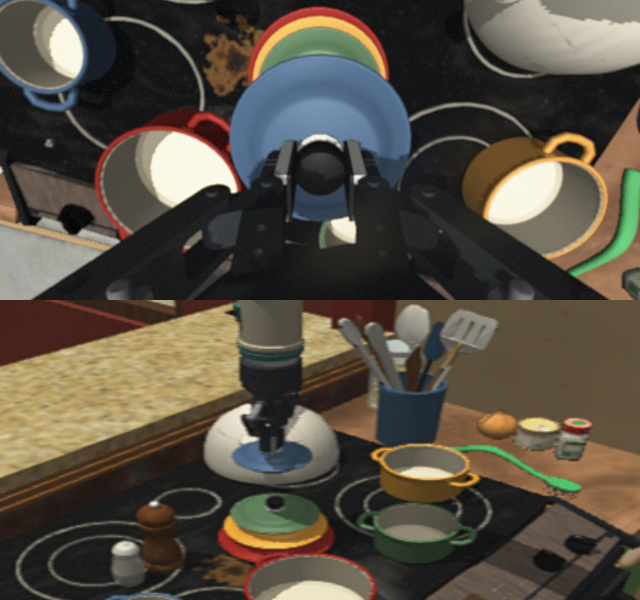

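Only the blue lid is held, level, with the knob between the pads at (320,165 in the crop). The stack below is undisturbed. Carrying it to the blue pan.

Request:
apply_moves(plan=[[0.015,-0.003,0.02,0,0,0,0],[0.015,-0.006,0.036,0,0,0,0],[0.015,-0.007,0.038,0,0,0,0],[0.015,-0.007,0.038,0,0,0,0],[0.015,-0.007,0.038,0,0,0,0],[0.015,-0.007,0.038,0,0,0,0],[0.015,-0.007,0.038,0,0,0,0],[0.015,-0.005,0.025,0,0,0,0]])

```text
time_s: 6.07
ee_pos: [646.8, 256.8, 224.0]
tcp_rot: [[0.947, 0.322, -0.003], [0.322, -0.947, 0.002], [-0.002, -0.003, -1.0]]
contact_force: [0.7, 1.8, -1.0]
width: 24.3
grip_force: 49.2
```

Request:
apply_moves(plan=[[0.015,-0.002,0.011,0,0,0,0],[0.015,0,0,-0.02,0,0,0],[0.015,0,0,-0.02,0,0,0],[0.015,0,0,-0.02,0,0,0],[0.015,0,0,-0.015,0,0,0],[0.015,0,0,0,0,0,0],[0.015,0,0,0,0,0,0],[0.015,0,0,0,0,0,0]])

```text
time_s: 6.73
ee_pos: [648.1, 261.7, 151.0]
tcp_rot: [[0.948, 0.317, 0.001], [0.317, -0.948, -0.0], [0.001, 0.0, -1.0]]
contact_force: [0.8, 0.0, -1.3]
width: 23.9
grip_force: 49.2
```

```bash
cat >> h.py <<'E'
def lidfit(W,x,y,zrim,R):
    # outer edge of held lid: points near lid rim height
    rr=np.hypot(W[...,0]-x,W[...,1]-y); p=W[(rr<R+8)&(rr>R-14)&(abs(W[...,2]-zrim)<10)]
    if len(p)<30: return print('few',len(p))
    q,e=circ(p[:,:2]); a=np.degrees(np.arctan2(p[:,1]-q[1],p[:,0]-q[0])); print('lid',len(p),np.round([*q,e,np.median(p[:,2])],1),'arc',len(np.unique(a//10))*10)
E
python3 - <<'E'
from h import *
s,c,W=wrist('w5.png'); print(s['ee_pos'],s['contact_force']); e=s['ee_pos']
T=np.load; 
lidfit(W,e[0],e[1],e[2]-20,52); pans(W)
for n in('top','scene'):
    s,c=snap(n,n+'5.png'); W=cloud(c); print(n); pans(W); lidfit(W,e[0],e[1],e[2]-20,52)
E
```

```text
[648.07929245 261.69362019 150.9511065 ] [ 0.83392143  0.03076066 -1.33477782]
lid 8839 [647.2 262.   46.    4.1 127.3] arc 320
blue 676 [639.7 261.4  55.3   1.6  57.6] arc 100
red 600 [530.2 105.2  82.2   1.7  74.8] arc 70
green 143 [ 306.2 -553.1  537.1    1.2   62.6] arc 10
top
blue 87 [649.7 261.4  48.3   1.6  59. ] arc 170
red 415 [535.6  97.2  76.7   1.9  75.8] arc 360
green 304 [ 539.2 -138.4   56.9    2.    64.6] arc 360
mustard 375 [ 643.7 -313.4   66.8    2.    70.5] arc 360
lid 327 [650.8 260.7  46.9   4.2 129.4] arc 220
scene
blue 202 [646.4 264.5  47.1   1.8  56.8] arc 270
red 435 [533.4 102.1  76.9   1.9  73.5] arc 360
green 222 [ 537.1 -134.    56.9    2.2   62.3] arc 360
mustard 185 [ 641.9 -308.8   67.     2.2   68.5] arc 360
lid 540 [649.  261.6  46.    4.3 127.5] arc 300
```

The lid is within about 2 mm of the pan axis in all three cameras. Lowering it into the mouth.

Request:
apply_moves(plan=[[0.015,-0.001,0.0005,-0.01,0,0,0],[0.015,0,0,-0.015,0,0,0],[0.015,0,0,-0.015,0,0,0],[0.015,0,0,-0.008,0,0,0],[0.015,0,0,-0.005,0,0,0],[0.015,0,0,-0.004,0,0,0],[0.015,0,0,-0.003,0,0,0],[0.015,0,0,0,0,0,0]])

```text
time_s: 7.55
ee_pos: [646.4, 262.8, 90.1]
tcp_rot: [[0.948, 0.318, -0.0], [0.318, -0.948, -0.0], [-0.0, 0.0, -1.0]]
contact_force: [0.1, 0.6, -0.9]
width: 24.2
grip_force: 49.2
```

Request:
apply_moves(plan=[[0.015,0,0,-0.0015,0,0,0],[0.015,0,0,-0.0015,0,0,0],[0.015,0,0,-0.001,0,0,0],[0.015,0,0,0,0,0,0],[0.015,0,0,0,0,0,0]])

```text
time_s: 7.97
ee_pos: [646.4, 262.8, 86.4]
tcp_rot: [[0.948, 0.318, 0.0], [0.318, -0.948, 0.0], [0.0, 0.0, -1.0]]
contact_force: [-0.7, -0.2, -1.4]
width: 23.7
grip_force: 49.2
```

Request:
apply_moves(plan=[[0.015,0,0,-0.001,0,0,0],[0.015,0,0,-0.001,0,0,0],[0.015,0,0,0,0,0,0],[0.015,0,0,0,0,0,0]])

```text
time_s: 8.3
ee_pos: [646.6, 262.9, 85.7]
tcp_rot: [[0.948, 0.318, 0.001], [0.318, -0.948, 0.0], [0.001, -0.0, -1.0]]
contact_force: [-2.6, -0.5, 6.8]
width: 24.0
grip_force: 50.0
```

Contact: 7 N up at the expected home height of 85.7. Releasing and rising.

Request:
apply_moves(plan=[[0.03,0,0,0,0,0,0],[0.045,0,0,0,0,0,0],[0.06,0,0,0,0,0,0],[0.06,0,0,0,0,0,0],[0.06,0,0,0.015,0,0,0],[0.06,0,0,0.03,0,0,0],[0.06,0,0,0.035,0,0,0],[0.06,0,0,0.035,0,0,0]])

```text
time_s: 8.97
ee_pos: [645.8, 262.5, 199.7]
tcp_rot: [[0.948, 0.318, -0.002], [0.318, -0.948, -0.001], [-0.002, 0.0, -1.0]]
contact_force: [0.8, -0.2, 0.1]
width: 60.0
grip_force: 0.0
```

Request:
apply_moves(plan=[[0.06,0.003,-0.025,0.01,0,0,0],[0.06,0.006,-0.036,0,0,0,0],[0.06,0.006,-0.038,0,0,0,0],[0.06,0.006,-0.038,0,0,0,0],[0.06,0.006,-0.038,0,0,0,0],[0.06,0.006,-0.038,0,0,0,0],[0.06,0.006,-0.036,0,0,0,0],[0.06,0.006,-0.025,0,0,0,0]])

```text
time_s: 9.63
ee_pos: [691.3, -16.7, 209.3]
tcp_rot: [[0.949, 0.314, -0.0], [0.314, -0.949, -0.003], [-0.001, 0.003, -1.0]]
contact_force: [0.7, -0.2, -0.4]
width: 59.6
grip_force: 0.0
```

Run:
```python
from h import *
s,c=snap('top','t6.png'); W=cloud(c); lidfit(W,648,261,58,52)
s,c,W=wrist('w6.png'); print(s['ee_pos']); knob(W,699,-20,98); lidfit(W,647,262,58,52); knob(W,647,262,86); pans(W)
```

```text
lid 495 [648.3 260.4  46.4   4.1  63.4] arc 360
[692.35674058 -23.65894021 209.28498518]
knob 759 [698.5 -18.5   9.    3.1] mean [698.7 -18.4 105.1] mid bbox [697.6 -18.7 102.5] 108.0
lid 3154 [646.6 263.4  46.3   3.9  61.8] arc 200
blue 2297 [646.3 263.2  47.7   3.2  61.5] arc 210
red 1767 [535.3 100.1  76.8   1.6  74.5] arc 230
green 494 [ 539.8 -133.    55.8    1.6   63.8] arc 120
mustard 1763 [ 642.8 -308.4   66.9    1.5   69.4] arc 240
```

View pics/w6.png

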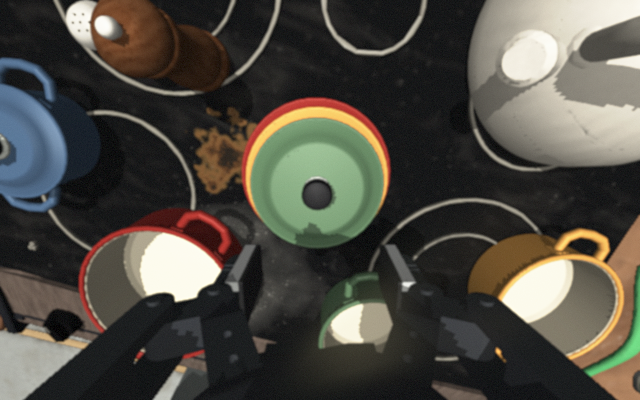

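The blue lid sits level on its pan at left (0–70,150). The green knob at (317,193) is next on the stack, with knob centre near (698.7,-19).

Request:
apply_moves(plan=[[0.06,0.0075,-0.008,-0.01,0,0,0],[0.06,0,0,-0.02,0,0,0],[0.06,0,0,-0.02,0,0,0],[0.06,0,0,-0.02,0,0,0],[0.06,0,0,-0.015,0,0,0],[0.06,0,0,-0.01,0,0,0],[0.06,0,0,0,0,0,0],[0.06,0,0,0,0,0,0]])

```text
time_s: 10.4
ee_pos: [698.8, -18.3, 113.7]
tcp_rot: [[0.948, 0.319, -0.001], [0.319, -0.948, 0.0], [-0.001, -0.001, -1.0]]
contact_force: [0.7, -0.1, 0.4]
width: 59.7
grip_force: 0.0
```

Request:
apply_moves(plan=[[0.06,0,0,-0.008,0,0,0],[0.06,0,0,-0.006,0,0,0],[0.06,0,0,-0.0025,0,0,0],[0.06,0,0,0,0,0,0],[0.03,0,0,0,0,0,0],[0.015,0,0,0,0,0,0],[0.015,0,0,0,0,0,0],[0.015,0,0,0,0,0,0]])

```text
time_s: 11.07
ee_pos: [699.3, -19.4, 98.5]
tcp_rot: [[0.948, 0.318, 0.001], [0.318, -0.948, -0.0], [0.001, 0.001, -1.0]]
contact_force: [0.0, 0.0, 2.6]
width: 24.1
grip_force: 48.9
```

Request:
apply_moves(plan=[[0.015,0,0,0,0,0,0],[0.015,0,0,0,0,0,0],[0.015,0,0,0.005,0,0,0],[0.015,0,0,0.008,0,0,0],[0.015,0,0,0.01,0,0,0],[0.015,0,0,0.01,0,0,0],[0.015,0,0,0.01,0,0,0],[0.015,0,0,0.007,0,0,0]])

```text
time_s: 11.73
ee_pos: [699.6, -19.2, 149.8]
tcp_rot: [[0.948, 0.318, 0.002], [0.318, -0.948, 0.0], [0.002, 0.001, -1.0]]
contact_force: [-0.2, 0.1, -1.6]
width: 24.0
grip_force: 49.1
```

Green lid is up. Carrying it to the green pan.

Request:
apply_moves(plan=[[0.015,-0.01,-0.007,0.01,0,0,0],[0.015,-0.022,-0.016,0.01,0,0,0],[0.015,-0.025,-0.018,0,0,0,0],[0.015,-0.025,-0.018,0,0,0,0],[0.015,-0.025,-0.018,0,0,0,0],[0.015,-0.025,-0.018,0,0,0,0],[0.015,-0.018,-0.013,0,0,0,0],[0.015,-0.01,-0.0075,0,0,0,0]])

```text
time_s: 12.4
ee_pos: [535.0, -137.7, 168.5]
tcp_rot: [[0.949, 0.315, -0.002], [0.315, -0.949, -0.001], [-0.003, 0.001, -1.0]]
contact_force: [-0.7, -0.6, -1.9]
width: 23.6
grip_force: 49.2
```

Request:
apply_moves(plan=[[0.015,0,0,-0.01,0,0,0],[0.015,0,0,-0.015,0,0,0],[0.015,0,0,-0.01,0,0,0],[0.015,0,0,0,0,0,0],[0.015,0,0,0,0,0,0],[0.015,0,0,0,0,0,0]])

```text
time_s: 12.9
ee_pos: [539.6, -134.2, 132.9]
tcp_rot: [[0.948, 0.319, 0.001], [0.319, -0.948, 0.0], [0.001, 0.0, -1.0]]
contact_force: [0.9, -0.0, -2.5]
width: 24.0
grip_force: 49.2
```

Run:
```python
from h import *
s=ctrl.read_state(); e=s['ee_pos']; print(e,s['contact_force'])
s,c,W=wrist('w7.png'); lidfit(W,e[0],e[1],e[2]-20,62); print(e)
for n in('top','scene'):
    s,c=snap(n,n+'7.png'); W=cloud(c); print(n); lidfit(W,e[0],e[1],e[2]-20,62)
```

```text
[ 539.5882701  -134.17047759  132.86665134] [ 9.03134754e-01 -1.36774756e-03 -2.48204202e+00]
lid 10162 [ 537.9 -134.1   56.     3.9  108.4] arc 310
[ 539.5882701  -134.17047759  132.86665134]
top
lid 226 [ 539.2 -136.5   56.6    3.5  109.8] arc 160
scene
lid 425 [ 539.7 -135.8   56.3    4.4  108.2] arc 330
```

Within 2 mm in all three cameras. Lowering.

Request:
apply_moves(plan=[[0.015,-0.0005,-0.0005,-0.01,0,0,0],[0.015,0,0,-0.01,0,0,0],[0.015,0,0,-0.008,0,0,0],[0.015,0,0,-0.005,0,0,0],[0.015,0,0,-0.003,0,0,0],[0.015,0,0,-0.002,0,0,0],[0.015,0,0,-0.001,0,0,0],[0.015,0,0,0,0,0,0]])

```text
time_s: 13.72
ee_pos: [538.4, -135.2, 93.7]
tcp_rot: [[0.948, 0.318, -0.0], [0.318, -0.948, 0.0], [0.0, -0.0, -1.0]]
contact_force: [0.4, 0.3, -2.3]
width: 24.0
grip_force: 49.2
```

Request:
apply_moves(plan=[[0.015,0,0,-0.001,0,0,0],[0.015,0,0,-0.001,0,0,0],[0.015,0,0,0,0,0,0],[0.015,0,0,0,0,0,0]])

```text
time_s: 14.05
ee_pos: [538.7, -135.3, 92.4]
tcp_rot: [[0.948, 0.318, 0.001], [0.318, -0.948, -0.0], [0.001, 0.001, -1.0]]
contact_force: [-0.7, 0.3, 3.7]
width: 24.1
grip_force: 49.6
```

Contact at the expected height (92.4). Releasing and returning for the mustard lid.

Request:
apply_moves(plan=[[0.03,0,0,0,0,0,0],[0.045,0,0,0,0,0,0],[0.06,0,0,0,0,0,0],[0.06,0,0,0,0,0,0],[0.06,0,0,0.015,0,0,0],[0.06,0,0,0.025,0,0,0],[0.06,0,0,0.025,0,0,0],[0.06,0.005,0.004,0.015,0,0,0]])

```text
time_s: 14.72
ee_pos: [543.2, -132.5, 173.9]
tcp_rot: [[0.949, 0.317, 0.001], [0.317, -0.949, -0.001], [0.001, 0.001, -1.0]]
contact_force: [-0.1, -0.1, -0.9]
width: 59.9
grip_force: 0.0
```

Request:
apply_moves(plan=[[0.06,0.02,0.0145,0,0,0,0],[0.06,0.025,0.018,0,0,0,0],[0.06,0.025,0.018,0,0,0,0],[0.06,0.025,0.018,0,0,0,0],[0.06,0.025,0.018,0,0,0,0],[0.06,0.0205,0.0145,0,0,0,0],[0.06,0.01,0.0075,0,0,0,0],[0.06,0.004,0.0035,0,0,0,0]])

```text
time_s: 15.38
ee_pos: [699.3, -16.4, 171.2]
tcp_rot: [[0.947, 0.321, 0.001], [0.321, -0.947, 0.001], [0.001, -0.001, -1.0]]
contact_force: [0.3, -0.1, -1.0]
width: 60.0
grip_force: 0.0
```

Request:
apply_moves(plan=[[0.06,0.001,0,-0.01,0,0,0],[0.06,0,0,-0.02,0,0,0],[0.06,0,0,-0.02,0,0,0],[0.06,0,0,-0.02,0,0,0],[0.06,0,0,-0.01,0,0,0],[0.06,0,0,0,0,0,0],[0.06,0,0,0,0,0,0],[0.06,0,0,0,0,0,0]])

```text
time_s: 16.05
ee_pos: [699.4, -19.8, 92.9]
tcp_rot: [[0.948, 0.318, 0.002], [0.318, -0.948, -0.0], [0.002, 0.001, -1.0]]
contact_force: [-0.0, -0.3, 0.6]
width: 59.9
grip_force: 0.0
```

Run:
```python
from h import *
s,c,W=wrist('w8.png'); print(s['ee_pos']); knob(W,699,-20,70)
s,c2=snap('scene','s8.png')
im=np.vstack([c['pixels'][100:400,:,::-1],cv2.resize(c2['pixels'][120:330,160:480,::-1],(640,300))]); cv2.imwrite('pics/c8.png',im)
```

```text
[699.43254148 -19.77377005  92.9346248 ]
knob 1679 [698.4 -18.3   9.1   3. ] mean [698.8 -18.2  76.9] mid bbox [697.2 -18.8  74.5] 79.9
```

View pics/c8.png

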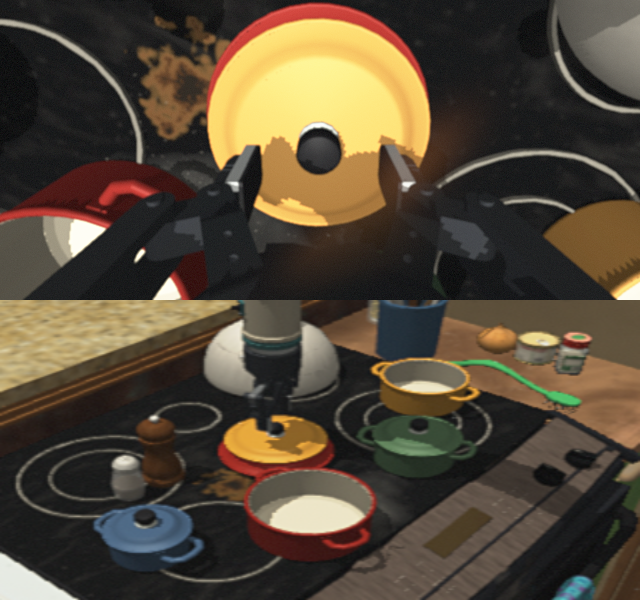

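The crop shows the blue lid (147,535) and green lid (420,445) seated level. The mustard knob (319,148) is centred between the fingers. Grasping.

Request:
apply_moves(plan=[[0.06,0,0,-0.01,0,0,0],[0.06,0,0,-0.008,0,0,0],[0.06,0,0,-0.004,0,0,0],[0.06,0,0,0,0,0,0],[0.03,0,0,0,0,0,0],[0.015,0,0,0,0,0,0],[0.015,0,0,0,0,0,0],[0.015,0,0,0,0,0,0]])

```text
time_s: 16.82
ee_pos: [699.2, -19.1, 70.3]
tcp_rot: [[0.948, 0.318, 0.001], [0.318, -0.948, 0.0], [0.001, 0.0, -1.0]]
contact_force: [-0.7, 0.3, 1.4]
width: 23.9
grip_force: 49.1
```

Request:
apply_moves(plan=[[0.015,0,0,0,0,0,0],[0.015,0,0,0,0,0,0],[0.015,0,0,0.005,0,0,0],[0.015,0,0,0.01,0,0,0],[0.015,0,0,0.015,0,0,0],[0.015,0,0,0.015,0,0,0],[0.015,0,0,0.02,0,0,0],[0.015,0,0,0.015,0,0,0]])

```text
time_s: 17.48
ee_pos: [699.0, -19.3, 151.7]
tcp_rot: [[0.948, 0.318, 0.001], [0.318, -0.948, -0.0], [0.001, 0.0, -1.0]]
contact_force: [0.7, 0.2, -2.6]
width: 23.9
grip_force: 49.2
```

Mustard lid is up. I'll route it at smaller x to stay clear of the kettle.

Request:
apply_moves(plan=[[0.015,-0.01,-0.01,0.01,0,0,0],[0.015,-0.014,-0.014,0.01,0,0,0],[0.015,-0.015,-0.017,0,0,0,0],[0.015,-0.014,-0.02,0,0,0,0],[0.015,-0.012,-0.024,0,0,0,0],[0.015,-0.008,-0.027,0,0,0,0],[0.015,-0.004,-0.029,0,0,0,0],[0.015,-0.002,-0.029,0,0,0,0]])

```text
time_s: 18.15
ee_pos: [617.4, -191.1, 170.1]
tcp_rot: [[0.948, 0.318, -0.002], [0.318, -0.948, -0.0], [-0.002, -0.0, -1.0]]
contact_force: [-0.0, -0.1, -2.0]
width: 24.4
grip_force: 49.2
```

Request:
apply_moves(plan=[[0.015,0.002,-0.03,0,0,0,0],[0.015,0.004,-0.03,0,0,0,0],[0.015,0.005,-0.026,0,0,0,0],[0.015,0.006,-0.02,0,0,0,0],[0.015,0.0055,-0.0143,0,0,0,0],[0.015,0,0,-0.01,0,0,0],[0.015,0,0,-0.015,0,0,0],[0.015,0,0,0,0,0,0]])

```text
time_s: 18.82
ee_pos: [638.9, -307.8, 141.1]
tcp_rot: [[0.948, 0.318, -0.007], [0.318, -0.948, 0.004], [-0.005, -0.006, -1.0]]
contact_force: [-1.5, 0.8, -3.9]
width: 23.9
grip_force: 49.3
```

Request:
apply_moves(plan=[[0.015,0,0,-0.005,0,0,0],[0.015,0,0,0,0,0,0],[0.015,0,0,0,0,0,0]])

```text
time_s: 19.07
ee_pos: [642.3, -308.8, 140.1]
tcp_rot: [[0.948, 0.319, -0.0], [0.319, -0.948, 0.0], [0.0, -0.0, -1.0]]
contact_force: [0.4, -0.2, -2.6]
width: 24.2
grip_force: 49.3
```

Run:
```python
from h import *
s=ctrl.read_state(); e=s['ee_pos']; print(e,s['contact_force'])
s,c,W=wrist('w9.png'); lidfit(W,e[0],e[1],e[2]-20,72)
for n in('top','scene'):
    s,c=snap(n,n+'9.png'); W=cloud(c); print(n); lidfit(W,e[0],e[1],e[2]-20,72); pans(W,{'mustard':G['mustard'],'red':G['red']})
```

```text
[ 642.29155492 -308.83691454  140.07827247] [ 0.4262773  -0.18384719 -2.56995025]
lid 10633 [ 640.4 -308.8   65.8    3.7  115.7] arc 290
top
lid 520 [ 642.1 -310.5   65.4    3.8  117.7] arc 250
mustard 65 [ 645.3 -317.4   71.6    1.2   70.9] arc 130
red 409 [535.7  97.4  76.7   1.8  75.4] arc 360
scene
lid 344 [ 642.1 -310.5   66.5    4.6  115.6] arc 320
mustard 106 [ 641.9 -309.5   67.     2.    68.4] arc 230
red 433 [533.4 102.1  77.    1.9  73.5] arc 360
```

Aligned within about 2 mm. Nudging slightly and lowering.

Request:
apply_moves(plan=[[0.015,0.0005,-0.0007,-0.01,0,0,0],[0.015,0,0,-0.01,0,0,0],[0.015,0,0,-0.008,0,0,0],[0.015,0,0,-0.005,0,0,0],[0.015,0,0,-0.004,0,0,0],[0.015,0,0,-0.002,0,0,0],[0.015,0,0,-0.001,0,0,0],[0.015,0,0,0,0,0,0]])

```text
time_s: 19.88
ee_pos: [642.9, -310.3, 99.7]
tcp_rot: [[0.948, 0.318, 0.0], [0.318, -0.948, 0.0], [0.0, 0.0, -1.0]]
contact_force: [-0.2, 1.0, -2.1]
width: 24.2
grip_force: 49.3
```

Request:
apply_moves(plan=[[0.015,0,0,-0.001,0,0,0],[0.015,0,0,-0.001,0,0,0],[0.015,0,0,0,0,0,0],[0.015,0,0,0,0,0,0]])

```text
time_s: 20.22
ee_pos: [643.2, -310.4, 98.3]
tcp_rot: [[0.948, 0.318, 0.001], [0.318, -0.948, -0.0], [0.001, 0.001, -1.0]]
contact_force: [1.0, 0.2, -1.4]
width: 24.0
grip_force: 49.6
```

Request:
apply_moves(plan=[[0.015,0,0,-0.001,0,0,0],[0.015,0,0,0,0,0,0],[0.015,0,0,0,0,0,0]])

```text
time_s: 20.47
ee_pos: [643.2, -310.5, 98.3]
tcp_rot: [[0.948, 0.318, 0.001], [0.318, -0.948, -0.001], [0.001, 0.001, -1.0]]
contact_force: [-2.2, 1.1, 5.2]
width: 24.3
grip_force: 50.0
```

Seated. Releasing and returning for the red lid, x changing late to avoid the kettle.

Request:
apply_moves(plan=[[0.03,0,0,0,0,0,0],[0.045,0,0,0,0,0,0],[0.06,0,0,0,0,0,0],[0.06,0,0,0,0,0,0],[0.06,0,0,0.015,0,0,0],[0.06,0,0,0.025,0,0,0],[0.06,0,0,0.025,0,0,0],[0.06,0,0.01,0.01,0,0,0]])

```text
time_s: 21.13
ee_pos: [643.9, -303.7, 175.2]
tcp_rot: [[0.949, 0.315, 0.005], [0.315, -0.949, -0.005], [0.003, 0.006, -1.0]]
contact_force: [0.1, -1.8, 0.8]
width: 60.0
grip_force: 0.0
```

Request:
apply_moves(plan=[[0.06,0,0.025,0,0,0,0],[0.06,0,0.035,0,0,0,0],[0.06,0,0.038,0,0,0,0],[0.06,0,0.038,0,0,0,0],[0.06,0.006,0.037,0,0,0,0],[0.06,0.015,0.036,0,0,0,0],[0.06,0.015,0.034,0,0,0,0],[0.06,0.012,0.025,0,0,0,0]])

```text
time_s: 21.8
ee_pos: [691.1, -26.3, 171.4]
tcp_rot: [[0.947, 0.322, -0.0], [0.322, -0.947, 0.003], [0.001, -0.003, -1.0]]
contact_force: [-0.1, 0.6, -0.1]
width: 60.0
grip_force: 0.0
```

Request:
apply_moves(plan=[[0.06,0.008,0.013,-0.01,0,0,0],[0.06,0,0,-0.02,0,0,0],[0.06,0,0,-0.025,0,0,0],[0.06,0,0,-0.025,0,0,0],[0.06,0,0,-0.015,0,0,0],[0.06,0,0,-0.005,0,0,0],[0.06,0,0,0,0,0,0],[0.06,0,0,0,0,0,0]])

```text
time_s: 22.47
ee_pos: [698.9, -19.8, 71.8]
tcp_rot: [[0.948, 0.318, 0.0], [0.318, -0.948, -0.0], [-0.0, 0.0, -1.0]]
contact_force: [0.6, -0.0, 0.3]
width: 60.3
grip_force: 0.0
```

Run:
```python
from h import *
s,c,W=wrist('w10.png'); print(s['ee_pos']); knob(W,699,-20,42)
s,c2=snap('scene','s10.png')
im=np.vstack([c['pixels'][100:400,:,::-1],cv2.resize(c2['pixels'][120:330,160:480,::-1],(640,300))]); cv2.imwrite('pics/c10.png',im)
```

```text
[698.88511988 -19.80999664  71.79552983]
knob 1553 [697.5 -17.5   9.    3. ] mean [697.8 -17.4  48.9] mid bbox [696.3 -18.1  46.4] 51.8
```

View pics/c10.png

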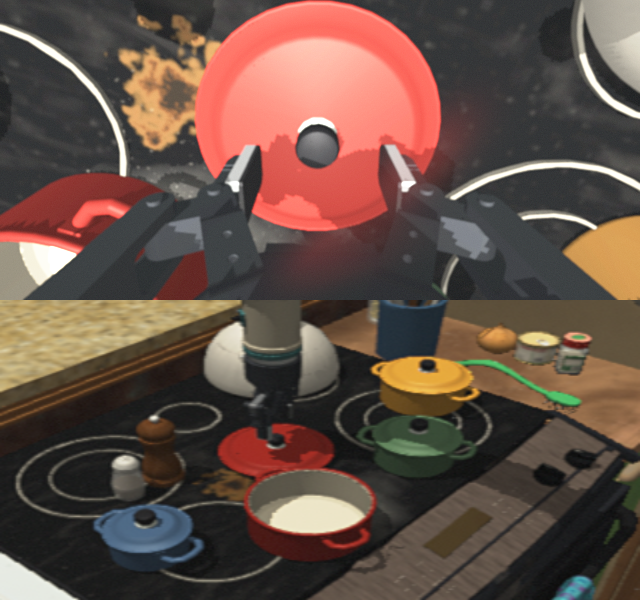

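All three placed lids look seated: blue (147,535), green (420,445), mustard (428,383). The red knob is at (317,145), centred between the fingers.

Request:
apply_moves(plan=[[0.06,-0.0005,0.0008,-0.01,0,0,0],[0.06,0,0,-0.01,0,0,0],[0.06,0,0,-0.006,0,0,0],[0.06,0,0,-0.004,0,0,0],[0.06,0,0,0,0,0,0],[0.03,0,0,0,0,0,0],[0.015,0,0,0,0,0,0],[0.015,0,0,0,0,0,0]])

```text
time_s: 23.23
ee_pos: [698.7, -18.3, 42.3]
tcp_rot: [[0.948, 0.318, 0.001], [0.318, -0.948, 0.0], [0.001, 0.0, -1.0]]
contact_force: [-2.7, -0.2, 13.7]
width: 24.3
grip_force: 37.1
```

Request:
apply_moves(plan=[[0.015,0,0,0,0,0,0],[0.015,0,0,0,0,0,0],[0.015,0,0,0,0,0,0],[0.015,0,0,0.008,0,0,0],[0.015,0,0,0.02,0,0,0],[0.015,0,0,0.03,0,0,0],[0.015,0,0,0.03,0,0,0],[0.015,0,0,0.022,0,0,0]])

```text
time_s: 23.9
ee_pos: [698.6, -18.6, 154.0]
tcp_rot: [[0.948, 0.318, 0.001], [0.318, -0.948, -0.0], [0.001, 0.001, -1.0]]
contact_force: [0.9, 0.7, -2.6]
width: 23.8
grip_force: 49.4
```

Red lid up. Carrying it to the red pan.

Request:
apply_moves(plan=[[0.015,-0.01,0.007,0.005,0,0,0],[0.015,-0.022,0.016,0,0,0,0],[0.015,-0.025,0.018,0,0,0,0],[0.015,-0.025,0.018,0,0,0,0],[0.015,-0.025,0.018,0,0,0,0],[0.015,-0.025,0.018,0,0,0,0],[0.015,-0.02,0.0145,0,0,0,0],[0.015,-0.0115,0.0085,0,0,0,0]])

```text
time_s: 24.57
ee_pos: [531.0, 101.7, 156.7]
tcp_rot: [[0.947, 0.321, -0.004], [0.321, -0.947, 0.001], [-0.003, -0.002, -1.0]]
contact_force: [0.3, -0.2, -2.8]
width: 23.7
grip_force: 49.6
```

Request:
apply_moves(plan=[[0.015,0,0,-0.007,0,0,0],[0.015,0,0,-0.005,0,0,0],[0.015,0,0,0,0,0,0],[0.015,0,0,0,0,0,0],[0.015,0,0,0,0,0,0]])

```text
time_s: 24.98
ee_pos: [535.7, 98.6, 144.7]
tcp_rot: [[0.949, 0.317, 0.0], [0.317, -0.949, -0.0], [0.0, 0.001, -1.0]]
contact_force: [-0.3, -0.6, -1.9]
width: 23.9
grip_force: 49.6
```

Run:
```python
from h import *
s=ctrl.read_state(); e=s['ee_pos']; print(e,s['contact_force'])
s,c,W=wrist('w11.png'); lidfit(W,e[0],e[1],e[2]-20,82)
for n in('top','scene'):
    s,c=snap(n,n+'11.png'); W=cloud(c); print(n); lidfit(W,e[0],e[1],e[2]-20,82); pans(W,{'red':G['red']})
```

```text
[535.65365294  98.58003955 144.65541848] [-0.27414239 -0.57101    -1.9308891 ]
lid 11134 [533.3  98.4  76.    3.5 120.1] arc 230
top
lid 537 [535.   97.4  75.9   4.8 122.9] arc 170
scene
lid 854 [535.   97.5  75.9   4.6 120. ] arc 320
red 225 [533.8 101.6  77.3   1.7  73.7] arc 200
```

Within a few mm. I'll shift +1 mm in y and lower.

Request:
apply_moves(plan=[[0.015,0,0.001,-0.01,0,0,0],[0.015,0,0,-0.01,0,0,0],[0.015,0,0,-0.008,0,0,0],[0.015,0,0,-0.005,0,0,0],[0.015,0,0,-0.004,0,0,0],[0.015,0,0,-0.002,0,0,0],[0.015,0,0,-0.001,0,0,0],[0.015,0,0,0,0,0,0]])

```text
time_s: 25.8
ee_pos: [534.9, 100.6, 104.7]
tcp_rot: [[0.948, 0.318, 0.0], [0.318, -0.948, -0.0], [0.0, 0.0, -1.0]]
contact_force: [-0.3, 0.9, -3.7]
width: 23.8
grip_force: 49.6
```

Request:
apply_moves(plan=[[0.015,0,0,-0.001,0,0,0],[0.015,0,0,-0.001,0,0,0],[0.015,0,0,0,0,0,0],[0.015,0,0,0,0,0,0]])

```text
time_s: 26.13
ee_pos: [535.2, 100.6, 103.4]
tcp_rot: [[0.948, 0.318, 0.001], [0.318, -0.948, 0.0], [0.001, 0.0, -1.0]]
contact_force: [-0.5, -0.1, 1.9]
width: 24.0
grip_force: 50.0
```

Seated at 103.4 as expected. Releasing and backing away.

Request:
apply_moves(plan=[[0.015,0,0,-0.0005,0,0,0],[0.03,0,0,0,0,0,0],[0.045,0,0,0,0,0,0],[0.06,0,0,0,0,0,0],[0.06,0,0,0,0,0,0],[0.06,0,0,0.015,0,0,0],[0.06,0,0,0.03,0,0,0],[0.06,0,0,0.035,0,0,0]])

```text
time_s: 26.8
ee_pos: [533.3, 100.3, 181.5]
tcp_rot: [[0.948, 0.318, -0.005], [0.318, -0.948, -0.001], [-0.005, -0.0, -1.0]]
contact_force: [1.1, -0.2, 0.3]
width: 59.8
grip_force: 0.0
```

Request:
apply_moves(plan=[[0.06,0,-0.025,0.03,0,0,0],[0.06,0,-0.03,0.02,0,0,0],[0.06,0,-0.03,0.02,0,0,0],[0.06,0,-0.025,0,0,0,0],[0.06,0,0,0,0,0,0],[0.06,0,0,0,0,0,0],[0.06,0,0,0,0,0,0],[0.06,0,0,0,0,0,0]])

```text
time_s: 27.47
ee_pos: [534.6, -7.9, 251.8]
tcp_rot: [[0.947, 0.32, -0.001], [0.32, -0.947, 0.001], [-0.001, -0.001, -1.0]]
contact_force: [-1.0, 0.7, 0.6]
width: 59.7
grip_force: 0.0
```

Run:
```python
from h import *
s,c=snap('scene','s12.png'); print(s['ee_pos'],s['contact_force']); cv2.imwrite('pics/s12c.png',cv2.resize(c['pixels'][120:330,160:480,::-1],(800,525),interpolation=cv2.INTER_CUBIC))
s2,c2=snap('top','t12.png')
for nm,W in(('scene',cloud(c)),('top',cloud(c2))):
  for k,(x,y) in G.items():
    print(nm,k); rr=np.hypot(W[...,0]-x,W[...,1]-y); p=W[(rr<RIM[k]-14)&(rr>20)&(W[...,2]>H[k])]
    if len(p)>30:
        A=np.c_[p[:,:2]-[x,y],np.ones(len(p))]; q=np.linalg.lstsq(A,p[:,2],rcond=None)[0]; print(' flat z-rim',round(q[2]-H[k],1),'tilt',np.round(np.hypot(q[0],q[1]),3))
    knob(W,x,y,H[k]+28)
```

```text
[534.57847614  -7.89454404 251.78686368] [-1.04138188  0.67274705  0.59315634]
scene blue
 flat z-rim 12.7 tilt 0.002
knob 97 [644.5 264.7   9.3   2.9] mean [643.8 265.2  91.7] mid bbox [645.7 264.1  90.2] 95.4
scene red
 flat z-rim 110.6 tilt 4.208
knob 84 [531.  102.    9.4   3. ] mean [530.2 103.  108.7] mid bbox [530.8 100.7 107.5] 112.9
scene green
 flat z-rim 12.7 tilt 0.005
knob 58 [ 535.9 -132.9    9.     2.5] mean [ 535.  -131.5   97.3] mid bbox [ 535.7 -133.7   96.3] 101.1
scene mustard
 flat z-rim 12.8 tilt 0.009
knob 47 [ 639.9 -308.5   10.2    2.9] mean [ 638.9 -306.1  102.8] mid bbox [ 640.4 -308.5  102.6] 107.6
top blue
 flat z-rim 14.6 tilt 0.013
knob 77 [646.9 258.9   9.2   3.2] mean [647.  259.   94.1] mid bbox [646.8 260.7  92.4] 99.4
top red
 flat z-rim 18.1 tilt 0.124
knob 81 [533.8  96.5   9.1   3.1] mean [533.7  96.4 111.7] mid bbox [534.2  96.5 109.7] 116.0
top green
 flat z-rim 14.8 tilt 0.017
knob 80 [ 538.3 -137.7    9.3    3.1] mean [ 538.4 -137.6  100.7] mid bbox [ 538.3 -138.1   99.8] 105.6
top mustard
 flat z-rim 15.1 tilt 0.012
knob 79 [ 641.2 -312.2    9.2    3. ] mean [ 641.5 -312.1  106.3] mid bbox [ 642.1 -313.8  105.4] 111.8
```

View pics/s12c.png

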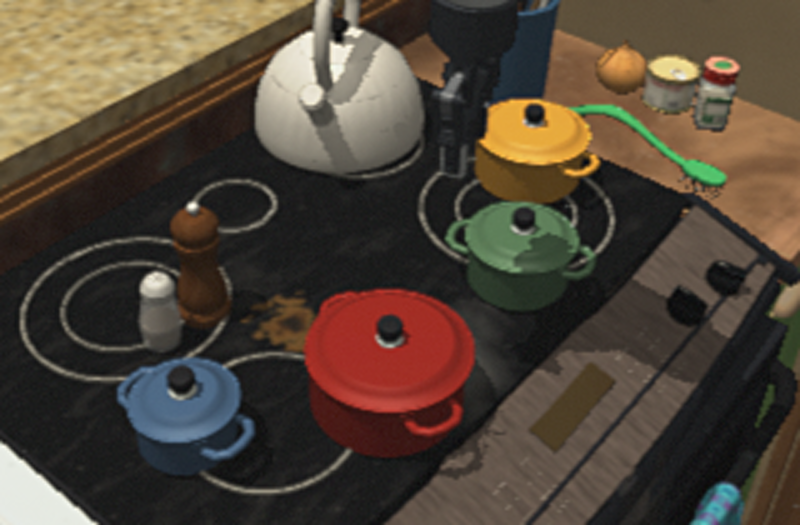

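All four lids look seated and level: blue (183,395), red (390,345), green (523,235), mustard (535,125). The knob axes match the pans within 3 mm or so. The red plane fit is off because the arm intrudes on it, but its release height matched. Handing in.

```bash
python3 -c "
from bench import ctrl
print(ctrl.hand_in())"
```

```text
the job is handed in; nothing more can be done
None
```

All four lids are on the pans of their own colour, level and fully home as far as the camera and contact checks show; the job is handed in, but the hand-in returned no verdict.

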